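Clear the soldering unit's top into its drawer

ROBOT

A 7-joint arm with a two-finger parallel gripper is mounted at the origin on the work surface. World frame = base frame: x ahead of the robot, y to its left, z up, the work surface at z = 0. Lengths are in m, angles in rad, forces in N, time in s.
With the tool pointing down it reaches from about 0.35 to 0.9 m from the base axis. Payload 8.1 kg.
Tool frame: the origin (TCP) lies midway between the tips of the shut fingers; the grasp point (between the pads) lies 19 mm behind it; z points along the fingers, y is the line along which they close (so a half turn about z gives the same grasp; the last joint's range is limited). The gripper opens to 85 mm and grips with 20 to 120 N. Pads are 22 mm wide; open, the fingers measure 114 mm over their backs; the gripper's body (76 mm by 85 mm) begins 54 mm behind the grasp point. The pads swing forward as they close: fully open they stand 13 mm farther back than shut.
Start: joints at [-1.4, 0.434, 0.025, 1.573, -0.012, 1.134, -0.075], TCP at [0.169, 0.602, 0.231] pointing down, gripper open.
Joint ranges: [-2.62, 2.62], [-0.44, 2.09], [-1.27, 1.32], [0.08, 2.57], [-1.32, 4.46], [0.12, 2], [-2.74, 2.74]. Speed limits (rad/s): [2.22, 2.22, 3.01, 3.01, 3.14, 3.14, 3.14].

INTERFACE

Orientations are given as a unit quaternion [x, y, z, w].
In Python, from station import read_state, camera, calibration, sign_off gives the robot as it stands.
- The arm moves only by the shell command python3 -m creep 'ROWS' [FORCE]. ROWS is JSON, a list that holds one entry, the list of rows, each a list of 7 numbers: the opening, from 0 (shut) to 1 (fully open), then the shift along the tool's x, y, z as a fraction of full scale, then the turn, a rotation vector about the tool's x, y, z as a fraction of full scale. In form: [[[claw, tx, ty, tz, rx, ry, rz], ...]]. A call has 1 to 20 rows; each row is the pose to reach, as a shift and turn from the pose commanded when the call began, along the tool's axes at that moment, turning the shorter way round; what a row does not reach only later rows make up. Full scale, the value 1, is 20 cm for a shift and 2 pi rad for a turn. A row lasts 1/8 s, in which the tool goes at most 62.5 mm and 10.7 degrees, less where a joint would pass 70% of its speed; a pose out of reach is approached as far as the arm can. A call with a number of a shift or a turn outside -1 to 1 is refused whole. A call with a gripper value outside its range is refused whole. The fingers move at their own pace and stop on an object; FORCE is the grip in N (left out, the last holds). Time passes only in rows, so rows that repeat a pose let the fingers close. It gives the time, the measured TCP pose, the force, the opening and the grip force at its end, in the units of the state.
- read_state(): the state, without advancing time (a new reading comes with each control period).
- camera(name): name is "scene" or "side" or "wrist"; returns the picture (400x640x3 uint8, blue, green, red); there is no depth.
- calibration(name): a dict with "fx", "fy", "cx", "cy" (pixels), "k1" (the pictures are not rectified: a ray, as slopes to the right and down, at radius r is drawn at 1 + k1 r^2 times it, then the intrinsics apply), "rvec" (rotation vector, rad) and "tvec" (3), from world to camera coordinates, as OpenCV has them. Camera axes: x right, y down, z forward; pixel columns grow to the right and rows downward; lengths in m; the calibration is good to about 2 mm. A picture is of the moment at which its call begins: read the wrist's pose just before it. calibration takes no time and is no camera call; for the wrist camera it gives the pose at the moment of the call.
- sign_off(): hands the job in; it is judged then, once.
The state is a dict: "t": time; "joint_positions": joint angles; "dq": joint speeds; "joint_efforts": joint torques, N m; "ee_pos": TCP position; "tool_rot": TCP orientation; "force": force on the tool from outside, world axes, zero at the start; "moment": the same for the moment, N m; "finger_gap": finger opening in m; "gripper_force": force on a finger pad.
Only numpy, scipy, OpenCV 4.12 (cv2) and the standard library are available. Lean on these libraries where they do the work, as an engineer would, in place of code of your own. Each camera call takes 0.05 s, during which the arm holds its last target. There are 200 camera calls.

TASK

The lesson is over: open the drawer of the low white unit, put the bare green cross-shaped circuit board, the flux tin and the orange-lidded bit case from its blue top into the drawer, see that all three lie flat there (either side up) and none is left leaning steeply or on edge, and push the drawer fully shut. The board is too thin to pick up off the mat, so slide it over the front edge, pressing on it only lightly. Leave the solder reel, the tip cleaner and the screwdriver where they are, standing or lying as you found them.

Things in the scene. Friction and masses are not known exactly. Their poses are not given: they have to be found in the camera images.
- unit: Low bench-top drawer unit, fixed to the table: white, 252 mm deep (x), 300 mm wide (y), 50 mm high, its flat top covered by a blue work mat (the mat's surface is at z = 50 mm, level with the edges, no rim). Origin: on the table under the unit, 132 mm behind its front edge and 120 mm before its back edge, midway across. Its own -x axis points out of the drawer front, y across its width, z up.
- top_edge (a point): Middle of the front edge of the unit's top, on the mat's surface (50 mm above the table, 132 mm to -x of the unit's origin); axes as the unit's. Things pushed past this edge along the unit's -x drop 40 mm into the drawer if it is open, and often stay leaning against the unit's front until they are pressed or tipped down flat.
- drawer (a joint): How far the drawer is out, m: 0 fully shut, 0.15 at its stop. Runs stiffly, about 2 N, and stays where it is left. Drawn out by q it leaves an opening q - 12 mm long (along the unit's x) and 256 mm wide in front of the unit's front edge. Clear height in the shut drawer: 32 mm from its floor to the underside of the top; anything standing higher catches under the top.
- drawer_pull (a point): Middle of the drawer's bow handle, moves with the drawer; axes as the unit's. A round dark steel bar of 9 mm diameter along the unit's y, 110 mm long between its legs, its axis 30 mm above the table and 40 mm out from the drawer front's face (about 35 mm free behind the bar, so it can be hooked or pinched from above). The grey drawer front is 298 mm wide, from 4 to 41 mm above the table, 12 mm thick.
- drawer_floor (a point): Centre of the drawer's inner floor (on the grey floor's surface, 10 mm above the table), moves with the drawer; axes as the unit's. The inside measures 214 mm along x (from 110 mm on the front side to 104 mm on the back side) by 256 mm along y (128 mm either side); side and back walls stand 26 mm above the floor, the front 31 mm.
- board: Bare green circuit board, a plus-shaped cross of 66 by 66 mm with arms 24 mm wide, 2 mm thick, about 14 g, lying flat on the mat at a random yaw; a fingertip pressed lightly on it (3 to 15 N, met no faster than 20 mm/s) drags it along the mat. Origin: centre of its underside, z up; x and y along its arms.
- flux_tin: Shut round flux tin, 70 mm across, 15 mm high, about 85 g, bare metal with an amber disc on its lid, standing on the mat. Origin: centre of its underside, z up.
- bit_case: Flat case for spare soldering bits, black base and orange lid, 62 (x) by 38 (y) by 13 mm high, about 45 g, lying on the mat at a random yaw. Origin: centre of its underside, z up.
- solder_reel: Bystander: steel reel of solder, 52 mm across and 38 mm high, standing on the mat in a back corner of the unit. Origin: centre of its underside, z up.
- tip_cleaner: Bystander: tin with brass turnings, 58 mm across, about 45 mm high, standing on the mat in the other back corner of the unit. Origin: centre of its underside, z up.
- screwdriver: Bystander: screwdriver 170 mm long lying on the table beyond the back of the unit (its +x side). Origin under its middle.
Things that resemble listed ones, but are neither listed nor needed, are in the scene too. There is more than one size of the flux_tin; the job needs the largest.

How it is judged:
On the way:
1. the drawer is open and the board, the tin and the case all lie in it (value of joint drawer above 0.05 m and x of board in the frame of drawer_floor between -0.11 and 0.11 m and y of board in the frame of drawer_floor between -0.13 and 0.13 m and z of board in the frame of drawer_floor between -0.006 and 0.034 m and x of flux_tin in the frame of drawer_floor between -0.11 and 0.11 m and y of flux_tin in the frame of drawer_floor between -0.13 and 0.13 m and z of flux_tin in the frame of drawer_floor between -0.006 and 0.034 m and x of bit_case in the frame of drawer_floor between -0.11 and 0.11 m and y of bit_case in the frame of drawer_floor between -0.13 and 0.13 m and z of bit_case in the frame of drawer_floor between -0.006 and 0.034 m), for 0.2 s.
At the end, for the whole second after the job is handed in: The drawer is shut to within 6 mm, the board, the flux tin and the bit case lie at rest and flat inside it (either side up, none leaning steeper than 0.5 rad), and the reel, the tip cleaner and the screwdriver are within 30 mm of where they were, the first two upright (value of joint drawer below 0.006 m and x of board in the frame of drawer_floor between -0.11 and 0.11 m and y of board in the frame of drawer_floor between -0.13 and 0.13 m and z of board in the frame of drawer_floor between -0.006 and 0.034 m and x of flux_tin in the frame of drawer_floor between -0.11 and 0.11 m and y of flux_tin in the frame of drawer_floor between -0.13 and 0.13 m and z of flux_tin in the frame of drawer_floor between -0.006 and 0.034 m and x of bit_case in the frame of drawer_floor between -0.11 and 0.11 m and y of bit_case in the frame of drawer_floor between -0.13 and 0.13 m and z of bit_case in the frame of drawer_floor between -0.006 and 0.034 m and (angle between board's own z axis and vertical below 0.5 rad or angle between board's own z axis and vertical above 2.64 rad) and (angle between flux_tin's own z axis and vertical below 0.5 rad or angle between flux_tin's own z axis and vertical above 2.64 rad) and (angle between bit_case's own z axis and vertical below 0.5 rad or angle between bit_case's own z axis and vertical above 2.64 rad) and linear speed of each of board, flux_tin, bit_case below 0.02 m/s and distance of each of solder_reel, tip_cleaner, screwdriver from where it was at the start of the episode below 0.03 m and angle between each of solder_reel, tip_cleaner's own z axis and vertical below 0.15 rad); the robot touches nothing.
It fails at once if the circuit board is pressed with more than 80 N (contact force between the fingers and board above 80 N).
It fails at once if the solder reel is knocked over or shifted by more than 30 mm (distance of solder_reel from where it was at the start of the episode above 0.03 m or angle between solder_reel's own z axis and vertical above 0.6 rad).
It fails at once if the tip cleaner is knocked over or shifted by more than 30 mm (distance of tip_cleaner from where it was at the start of the episode above 0.03 m or angle between tip_cleaner's own z axis and vertical above 0.6 rad).
It fails at once if the screwdriver is shifted by more than 30 mm (distance of screwdriver from where it was at the start of the episode above 0.03 m).
It also fails if it takes over 72 s, if anything falls off the work surface, if the arm or the gripper's body presses on something with over 40 N, if the wrist force passes 120 N, or if a joint passes its speed limit or range.

## Working session

There is one attempt and no reset: what is moved stays moved. The work goes in short steps, Python scripts to look and compute and a shell command to move; the robot and the scene stay as the last step left them, time stands still between calls to the robot, and variables do not carry over. Pictures are saved under pics/ and viewed, at most 10 in all, crops included, and the job is handed in when it is done.

```bash
ls; mkdir -p pics; cat > h.py <<'E'
import numpy as np, cv2
from station import read_state, camera, calibration, sign_off
from scipy.spatial.transform import Rotation as R
def ray(c,u,v):
    x,y=(u-c['cx'])/c['fx'],(v-c['cy'])/c['fy']; a,b=x,y
    for _ in range(20):
        s=1+c['k1']*(a*a+b*b); a,b=x/s,y/s
    M=R.from_rotvec(np.ravel(c['rvec'])).as_matrix(); t=np.ravel(c['tvec'])
    return -M.T@t, M.T@np.array([a,b,1])
def px2w(c,u,v,z):
    o,d=ray(c,u,v); return o+d*(z-o[2])/d[2]
def w2px(c,p):
    q=R.from_rotvec(np.ravel(c['rvec'])).apply(p)+np.ravel(c['tvec']); a,b=q[:2]/q[2]; s=1+c['k1']*(a*a+b*b)
    return c['fx']*a*s+c['cx'],c['fy']*b*s+c['cy']
def tool(d,s=None):  # world shift -> rows fractions
    s=s or read_state(); return R.from_quat(s['tool_rot']).inv().apply(d)/0.2
E
python3 - <<'E'
from h import *
s=read_state(); print(s)
for n in('scene','side'):
    cv2.imwrite(f'pics/{n}0.png',camera(n)); c=calibration(n); print(n,c, ray(c,320,200))
E
```

```text
pics
{'t': 0.0, 'joint_positions': array([-1.39960879,  0.4352387 ,  0.02497188,  1.57413121, -0.01159738,
        1.1339952 , -0.07509922]), 'dq': array([-0.00104133,  0.00112295, -0.00046229,  0.00056655,  0.00092117,
       -0.00037077, -0.00121777]), 'joint_efforts': array([-2.56390713e-04, -6.70460629e+01,  1.02496561e+00, -3.16215956e+01,
        1.55917526e-02,  1.24099586e-02, -2.39305842e-05]), 'ee_pos': array([0.16890228, 0.60120088, 0.230503  ]), 'tool_rot': array([ 1.36499891e-01,  9.90639752e-01, -8.12928885e-04, -3.65695009e-05]), 'force': array([-0.14071952, -0.81294002, -1.13359081]), 'moment': array([0.01298785, 0.00806299, 0.01248989]), 'gripper_force': 0.0, 'finger_gap': 0.0853588723393544}
scene {'fx': 396.95539627073987, 'fy': 396.95539627073987, 'cx': 321.6000230735185, 'cy': 199.01560313412395, 'k1': -0.09201070570529456, 'rvec': array([ 1.51526898,  1.94963048, -0.90458156]), 'tvec': array([ 0.02471913, -0.39546137,  1.28614611])} (array([1.20001517, 0.28912614, 0.53622962]), array([-0.73158352, -0.19863634, -0.65218981]))
side {'fx': 426.6650037908744, 'fy': 426.6650037908744, 'cx': 318.2348794086379, 'cy': 202.00015120265752, 'k1': -0.00843247309898937, 'rvec': array([ 0.19543145, -2.83911408,  1.17044844]), 'tvec': array([0.64534862, 0.01888113, 0.87154576])} (array([0.54668692, 0.68563203, 0.63833023]), array([ 0.10404205, -0.70095867, -0.70559995]))
```

View pics/scene0.png

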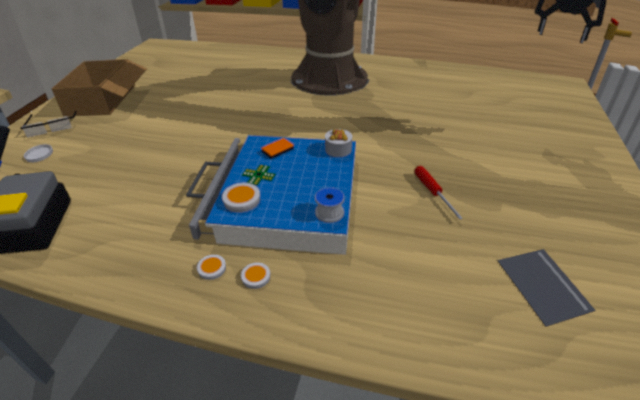

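View pics/side0.png

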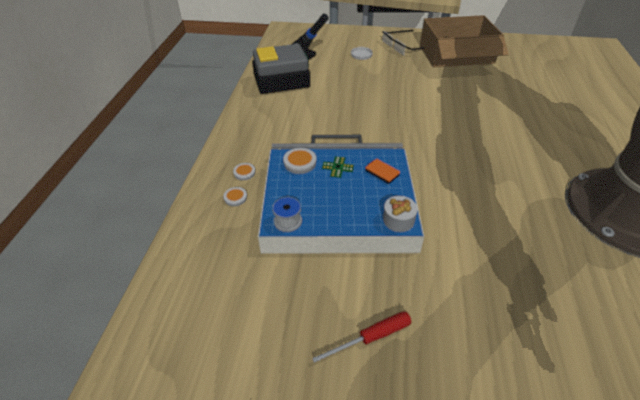

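The side view shows the flux tin candidates: the tin on the mat at (300,160), two on the table at (244,171) and (235,196), and a grey disc at (362,53). The tin on the mat is the largest, so I choose it. The board is at (338,167) and the case at (383,170). I'll check in one close crop.

```bash
python3 - <<'E'
from h import *
a=cv2.imread('pics/scene0.png')[125:255,180:365]; b=cv2.imread('pics/side0.png')[125:260,225:425]
a=cv2.resize(a,None,fx=3.2,fy=3.2,interpolation=2)
b=cv2.resize(b,None,fx=4,fy=4,interpolation=2)
cv2.imwrite('pics/c1.png',b)
cv2.imwrite('pics/c2.png',a)
E
```

```text
(no output)
```

View pics/c1.png

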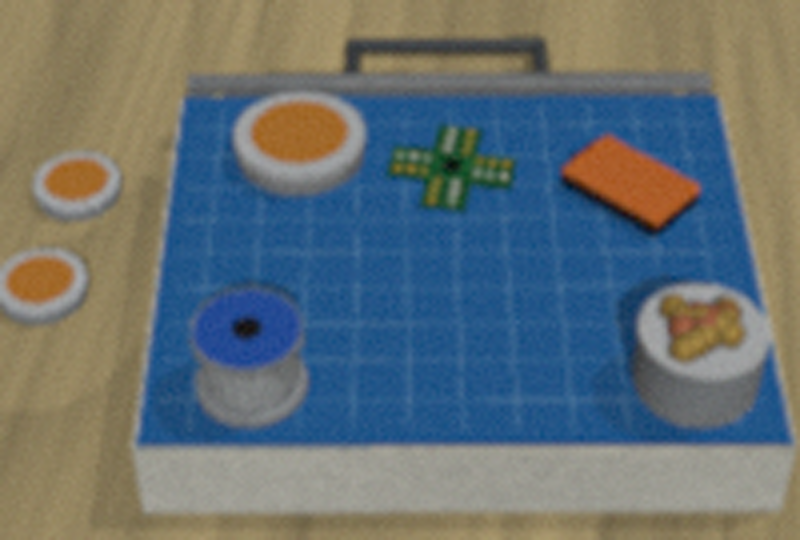

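The crop confirms the big tin on the mat, lid centre at crop (300,131). The board's centre is at (452,165), and the case top's corners are (608,135), (700,185), (658,228) and (563,172).

```bash
python3 - <<'E'
from h import *
c=calibration('side'); P=lambda u,v,z:px2w(c,225+u/4,125+v/4,z)
mm=lambda p:np.round(p[:2]*1000,1)
k=dict(FL=(185,96),FR=(718,96),BR=(790,443),BL=(135,443))
W={n:P(*v,.05) for n,v in k.items()}
for n in W: print(n,mm(W[n]))
# fit rect 0.252 x 0.300
pts=np.array([W[n][:2] for n in('FL','FR','BR','BL')])
# unit frame: -x front. FL: viewed from back
from scipy.optimize import least_squares
loc=np.array([[-.132,0],[-.132,0],[.12,0],[.12,0]])
for sg in(1,-1):
    loc[:,1]=sg*np.array([.15,-.15,-.15,.15])
    f=lambda p:((loc@np.array([[np.cos(p[2]),-np.sin(p[2])],[np.sin(p[2]),np.cos(p[2])]]).T)+p[:2]-pts).ravel()
    r=least_squares(f,[pts[:,0].mean(),pts[:,1].mean(),1.5]); print(sg,r.x,r.cost,np.round(r.fun*1000,1))
    if r.cost<1e-3: best=r.x
cs,sn=np.cos(best[2]),np.sin(best[2]); Ri=np.array([[cs,sn],[-sn,cs]])
U=lambda p:np.round(Ri@(p[:2]-best[:2])*1000,1)
obj=dict(tin=P(300,131,.065),board=P(452,165,.052),boardx=P(392,160,.052),boardx2=P(513,172,.052),boardy1=P(462,127,.052),boardy2=P(443,208,.052),bar1=P(352,42,.034),bar2=P(541,42,.034),reel=P(247,328,.088),clean=P(705,330,.095))
cc=[P(*q,.063) for q in((608,135),(700,185),(658,228),(563,172))]
obj['case']=sum(cc)/4; obj['c01']=cc[1];obj['c0']=cc[0];obj['c2']=cc[2];obj['c3']=cc[3]
for n,p in obj.items(): print(n,mm(p),'unit',U(p))
s=read_state(); print(R.from_quat(s['tool_rot']).as_matrix().round(3)); 
c=calibration('wrist'); M=R.from_rotvec(np.ravel(c['rvec'])).as_matrix();print('wristcam in tool',R.from_quat(s['tool_rot']).inv().apply(-M.T@np.ravel(c['tvec'])-s['ee_pos']))
E
```

```text
FL [763.3 -43.9]
FR [470.2 -81.6]
BR [438.1 167.3]
BL [730.5 206.3]
1 [ 0.60131572  0.05608051 -1.43783044] 0.12685646966674938 [ -30.8  250.7  -35.1  248.6   30.5 -250.1   35.4 -249.3]
-1 [0.59974341 0.06797704 1.70063658] 1.1741566156282503e-05 [ 2.3  0.4 -2.1 -0.7 -2.6  0.2  2.4  0.1]
tin [690.7  -3.9] unit [-83.  -80.9]
board [609.4  -1.9] unit [-70.6  -0.6]
boardx [641.4  -1.9] unit [-74.7 -32.3]
boardx2 [ 5.77e+02 -4.00e-01] unit [-64.9  31.4]
boardy1 [607.5 -34.1] unit [-102.2    5.5]
boardy2 [610.3  32.5] unit [-36.5  -5.9]
bar1 [ 682.2 -126.7] unit [-203.8  -56.6]
bar2 [ 571.5 -140.9] unit [-203.4   55.1]
reel [684.7 164.4] unit [ 84.6 -96.8]
clean [481.7 145.7] unit [ 92.4 107. ]
case [515.7  10.3] unit [-46.3  90.8]
c01 [481.   10.3] unit [-41.8 125.2]
c0 [529.3 -23.8] unit [-81.9  81.7]
c2 [501.4  45.8] unit [ -9.3 100.4]
c3 [550.9   9.1] unit [-52.  56.]
[[-0.963  0.27  -0.   ]
 [ 0.27   0.963 -0.001]
 [-0.    -0.001 -1.   ]]
wristcam in tool [ 0.07087589  0.00040563 -0.14243004]
```

View pics/c2.png

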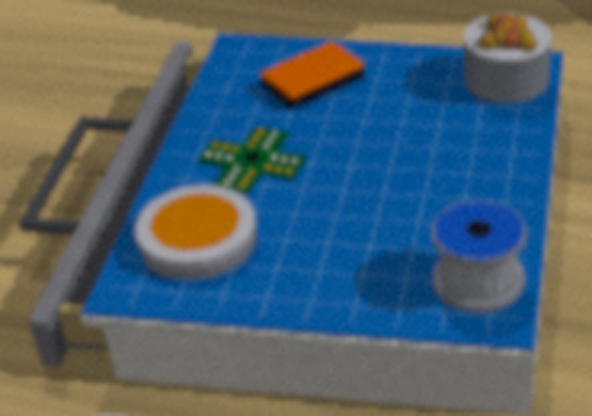

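Both views agree: the drawer is already slightly out, and the front faces world -y. I'll turn the tool to the unit's axes so that tool x = unit y, tool y = unit x and tool z = down, then travel over.

```bash
cat >> h.py <<'E'
O=np.array([.5997,.0680,0]); YAW=1.7006; UR=R.from_euler('z',YAW)
def unit(p): return UR.inv().apply(np.asarray(p)-O)
def world(p): return UR.apply(p)+O
def goto(x,y,z,yaw=0): # unit coords mm, yaw deg of tool y from unit x (about up) -> fractions
    s=read_state(); T=R.from_quat(s['tool_rot']); p=world(np.array([x,y,z])/1e3)
    up=R.from_matrix(np.array([[0,1,0],[1,0,0],[0,0,-1.]])); best=None
    for k in(0,180):
        G=UR*R.from_euler('z',yaw+k,degrees=True)*up; rv=(T.inv()*G).as_rotvec()
        if best is None or np.linalg.norm(rv)<np.linalg.norm(best): best=rv
    print('t',round(s['t'],2),'now',(unit(s['ee_pos'])*1e3).round(1),'F',s['force'].round(1),'gap',round(s['finger_gap'],4),'q7',s['joint_positions'][6].round(2),'shift',(T.inv().apply(p-s['ee_pos'])/.2).round(3),'turn',(best/2/np.pi).round(4))
E
cat > g <<'E'
#!/bin/sh
python3 -c "from h import *; goto($1)"
E
chmod +x g
python3 -m creep '[[[1,-0.3,-0.3,0,0,0,-0.0642],[1,-0.6,-0.6,0,0,0,-0.0642],[1,-0.8,-0.8,0,0,0,-0.0642],[1,-1,-1,0,0,0,-0.0642],[1,-1,-1,0,0,0,-0.0642],[1,-1,-1,0,0,0,-0.0642]]]' 40; ./g "-203.5,0,100"
```

```text
t: 0.85
ee_pos: [0.3089, 0.3524, 0.2313]
tool_rot: [-0.062, 0.998, -0.0, 0.0]
force: [0.3, 0.9, 0.8]
finger_gap: 0.0853
gripper_force: 0.0
t 0.85 now [319.7 251.5 231.3] F [0.3 0.9 0.8] gap 0.0853 q7 0.73 shift [-1.271 -2.609  0.659] turn [-0.0001  0.     -0.0008]
```

```bash
python3 -m creep '[[[0.4,-0.2,-0.3,0,0,0,0],[0.4,-0.5,-0.6,0,0,0,0],[0.4,-0.6,-0.9,0,0,0,0],[0.4,-0.7,-1,0,0,0,0]]]' && python3 -m creep '[[[0.4,-0.2,-0.3,0,0,0,0],[0.4,-0.4,-0.6,0,0,0,0],[0.4,-0.5,-0.9,0,0,0,0],[0.4,-0.57,-1,0,0,0,0]]]' && python3 -m creep '[[[0.4,0,-0.3,0,0,0,0],[0.4,0,-0.6,0.2,0,0,0],[0.4,0,-0.6,0.5,0,0,0],[0.4,0,-0.6,0.6,0,0,0],[0.4,0,-0.6,0.6,0,0,0]]]'; ./g "-203.5,0,14"
python3 -c "
from h import *
c=calibration('wrist'); cv2.imwrite('pics/w1.png',camera('wrist')); print(w2px(c,world([-.2035,0,.03])))"
```

```text
t: 1.35
ee_pos: [0.4728, 0.1742, 0.2312]
tool_rot: [-0.065, 0.998, 0.0, -0.0]
force: [-0.1, 1.1, 1.5]
finger_gap: 0.0339
gripper_force: 0.0
t: 1.85
ee_pos: [0.6122, -0.0106, 0.2308]
tool_rot: [-0.064, 0.998, -0.0, -0.0]
force: [0.5, 1.0, -0.2]
finger_gap: 0.0342
gripper_force: 0.0
t: 2.48
ee_pos: [0.6254, -0.1262, 0.1088]
tool_rot: [-0.065, 0.998, 0.001, -0.002]
force: [0.3, -0.9, 0.2]
finger_gap: 0.0341
gripper_force: 0.0
t 2.48 now [-195.9   -0.4  108.8] F [ 0.3 -0.9  0.2] gap 0.0341 q7 1.98 shift [-0.    -0.039  0.474] turn [ 0.0003 -0.0007  0.0001]
(np.float64(310.39604861026373), np.float64(204.25903976677589))
```

View pics/w1.png

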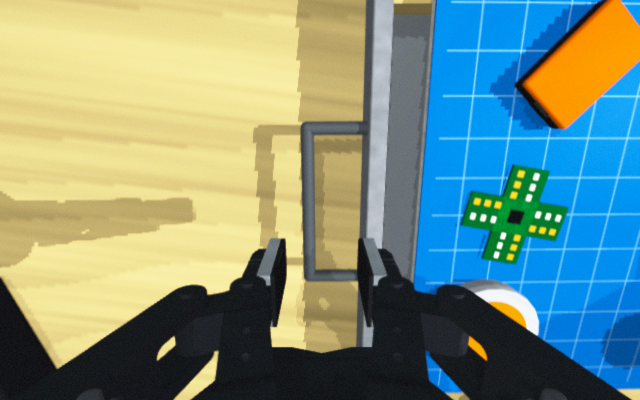

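The wrist view shows the bar at u≈309, as predicted (310). The board's centre is at (516,217), the board's arm ends are at (465,206), (568,222), (533,168) and (500,262), the case is at the top right, and the mat edge is at u≈432. I'll descend, pinch and pull, and measure the board from this picture.

```bash
python3 -c "
from h import *
c=calibration('wrist'); U=lambda u,v,z:(unit(px2w(c,u,v,z))*1e3)[:2].round(1)
for q in((516,217),(465,206),(568,222),(533,168),(500,262)): print(U(*q,.052))
print('edge',U(433,100,.05),U(424,270,.05)); print('case',U(520,84,.063),U(561,129,.063),U(609,0,.063))"
python3 -m creep '[[[0.4,0,-0.039,0.2,0,0,0],[0.4,0,-0.039,0.35,0,0,0],[0.4,0,-0.039,0.47,0,0,0],[0.4,0,-0.039,0.47,0,0,0],[0,0,-0.039,0.47,0,0,0],[0,0,-0.039,0.47,0,0,0],[0,0,-0.039,0.47,0,0,0],[0,0,-0.039,0.47,0,0,0]]]' 60; ./g "-322,0,14"
```

```text
[-67.6  -3.9]
[-102.5    3.7]
[-31.8  -7.5]
[-62.2  29. ]
[-73.1 -36.8]
edge [-129.1   70. ] [-124.5  -43.9]
case [-85.4  78.8] [-57.1  54.2] [-44.5 121.3]
t: 3.52
ee_pos: [0.6291, -0.1354, 0.0194]
tool_rot: [-0.065, 0.998, -0.0, 0.002]
force: [-0.3, 1.2, 7.2]
finger_gap: 0.0063
gripper_force: 58.8
t 3.52 now [-205.5   -2.8   19.4] F [-0.3  1.2  7.2] gap 0.0063 q7 2.03 shift [ 0.014 -0.583  0.027] turn [-0.0001  0.0005  0.    ]
```

```bash
python3 -m creep '[[[0,0,-0.05,0,0,0,0],[0,0,-0.1,0,0,0,0],[0,0,-0.16,0,0,0,0],[0,0,-0.22,0,0,0,0],[0,0,-0.28,0,0,0,0],[0,0,-0.34,0,0,0,0],[0,0,-0.4,0,0,0,0],[0,0,-0.46,0,0,0,0],[0,0,-0.52,0,0,0,0],[0,0,-0.55,0,0,0,0],[0,0,-0.57,0,0,0,0],[0,0,-0.58,0,0,0,0],[0,0,-0.58,0,0,0,0]]]'; ./g "-322,0,14"
```

```text
t: 5.15
ee_pos: [0.6447, -0.2505, 0.0195]
tool_rot: [-0.065, 0.998, -0.0, 0.002]
force: [2.3, 0.9, 7.3]
finger_gap: 0.0067
gripper_force: 59.4
t 5.15 now [-321.6   -3.4   19.5] F [2.3 0.9 7.3] gap 0.0067 q7 2.18 shift [ 0.017 -0.002  0.027] turn [-0.0002  0.0007  0.    ]
```

```bash
python3 -m creep '[[[0.4,0,0,0,0,0,0],[0.4,0,0,0,0,0,0],[0.4,0,0,-0.15,0,0,0],[0.4,0,0,-0.35,0,0,0],[0,0,0.2,-0.45,0,0,0],[0,0,0.5,-0.45,0,0,0],[0,0,0.8,-0.45,0,0,0],[0,0,1,-0.4,0,0,0],[0,0,1,-0.4,0,0,0]]]' 20;  ./g "-52,-5,62"; cd .;
```

```text
t: 6.28
ee_pos: [0.6155, -0.0471, 0.0963]
tool_rot: [-0.068, 0.998, 0.001, -0.001]
force: [-0.0, 0.3, -0.2]
finger_gap: -0.0004
gripper_force: 0.0
t 6.28 now [-116.2   -0.7   96.3] F [-0.   0.3 -0.2] gap -0.0004 q7 1.86 shift [-0.024  0.32   0.172] turn [ 0.0004 -0.0004  0.0009]
```

```bash
python3 -m creep '[[[0,-0.01,0.16,0,0,0,0],[0,-0.022,0.32,0.05,0,0,0],[0,-0.022,0.32,0.12,0,0,0],[0,-0.022,0.32,0.16,0,0,0],[0,-0.022,0.32,0.17,0,0,0],[0,-0.022,0.32,0.18,0,0,0],[0,-0.022,0.32,0.18,0,0,0]]]';  ./g "-52,-5,52"; python3 -m creep '[[[0,0,0,0.008,0,0,0],[0,0,0,0.016,0,0,0],[0,0,0,0.024,0,0,0],[0,0,0,0.032,0,0,0],[0,0,0,0.032,0,0,0]]]'; ./g "-52,-5,50"
```

```text
t: 7.15
ee_pos: [0.6129, 0.0113, 0.0615]
tool_rot: [-0.064, 0.998, -0.0, 0.0]
force: [0.4, 0.5, -0.1]
finger_gap: -0.0004
gripper_force: 0.0
t 7.15 now [-58.   -5.8  61.5] F [ 0.4  0.5 -0.1] gap -0.0004 q7 1.77 shift [0.004 0.03  0.047] turn [-0.      0.     -0.0002]
t: 7.78
ee_pos: [0.6126, 0.0119, 0.0547]
tool_rot: [-0.065, 0.998, 0.0, -0.0]
force: [-0.1, 0.7, 0.3]
finger_gap: 0.0002
gripper_force: 0.0
t 7.78 now [-57.3  -5.6  54.7] F [-0.1  0.7  0.3] gap 0.0002 q7 1.77 shift [0.003 0.027 0.024] turn [ 0. -0. -0.]
```

```bash
for i in 1 2; do python3 -m creep '[[[0,0,0,0.005,0,0,0],[0,0,0,0.01,0,0,0],[0,0,0,0.01,0,0,0]]]' | egrep 'ee_pos|force:'; done
```

```text
ee_pos: [0.6127, 0.0119, 0.0528]
force: [-0.6, -0.8, 0.1]
gripper_force: 0.0
ee_pos: [0.6129, 0.0118, 0.0521]
force: [-3.5, -0.6, 14.3]
gripper_force: 6.8
```

```bash
python3 -m creep '[[[0,0,-0.01,-0.001,0,0,0],[0,0,-0.03,-0.002,0,0,0],[0,0,-0.05,-0.002,0,0,0],[0,0,-0.07,-0.002,0,0,0],[0,0,-0.09,-0.002,0,0,0],[0,0,-0.11,-0.002,0,0,0],[0,0,-0.11,-0.002,0,0,0]]]' ; python3 -c "
from h import *
cv2.imwrite('pics/s2.png',cv2.resize(camera('side')[125:260,225:425],None,fx=4,fy=4,interpolation=2))"; ./g -130,-5,50
```

```text
t: 9.4
ee_pos: [0.6165, -0.0092, 0.0522]
tool_rot: [-0.065, 0.998, 0.001, 0.001]
force: [-0.9, 2.1, 6.2]
finger_gap: -0.0001
gripper_force: 3.2
t 9.45 now [-78.7  -6.7  52.2] F [0.1 3.  7. ] gap -0.0001 q7 1.81 shift [ 0.008 -0.256  0.011] turn [0.0001 0.0003 0.    ]
```

View pics/s2.png

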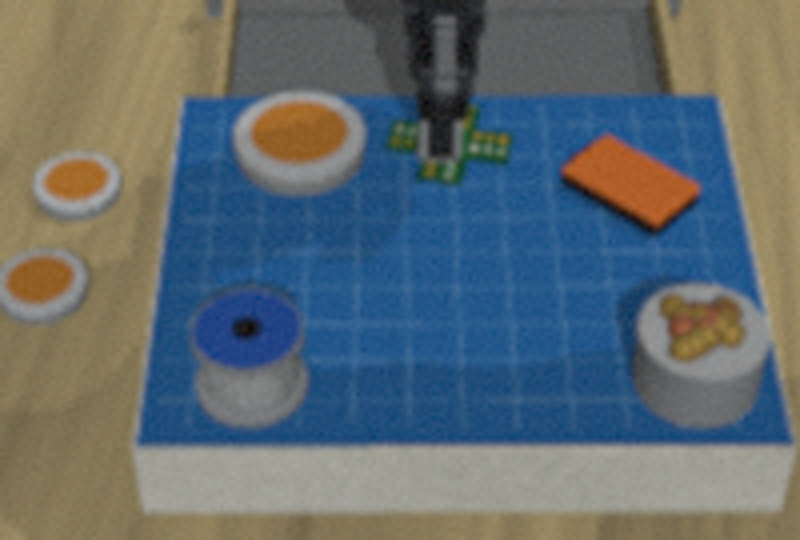

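The board follows the finger: its rear arm tip is now at crop (443,180), about 21 mm farther on. I'll drag it another 31 mm or so.

```bash
python3 -m creep '[[[0,0,-0.02,0,0,0,0],[0,0,-0.04,0,0,0,0],[0,0,-0.06,0,0,0,0],[0,0,-0.08,0,0,0,0],[0,0,-0.1,0,0,0,0],[0,0,-0.12,0,0,0,0],[0,0,-0.14,0,0,0,0],[0,0,-0.155,0,0,0,0],[0,0,-0.155,0,0,0,0]]]'; ./g -130,-5,50;  python3 -m creep '[[[0,0,0,-0.05,0,0,0],[0,0,0,-0.2,0,0,0],[0,0,-0.1,-0.4,0,0,0],[0.6,0,-0.2,-0.4,0,0,0],[0.6,0,-0.2,-0.4,0,0,0],[0.6,0,-0.2,-0.4,0,0,0]]]';./g -146,-5,50,80;  python3 -c "
from h import *
c=calibration('wrist'); cv2.imwrite('pics/w3.png',camera('wrist'))
print({k:np.array(v).tolist() for k,v in c.items()})"
```

```text
t: 10.58
ee_pos: [0.6206, -0.0398, 0.0522]
tool_rot: [-0.065, 0.998, 0.001, 0.001]
force: [-0.6, 2.2, 6.4]
finger_gap: -0.0001
gripper_force: 3.3
t 10.57 now [-109.5   -6.7   52.2] F [-0.6  2.2  6.4] gap -0.0001 q7 1.86 shift [ 0.009 -0.102  0.011] turn [0.0002 0.0003 0.    ]
t: 11.32
ee_pos: [0.6239, -0.0795, 0.1302]
tool_rot: [-0.065, 0.998, 0.0, -0.001]
force: [0.5, 0.0, -0.8]
finger_gap: 0.0513
gripper_force: 0.0
t 11.32 now [-149.4   -4.9  130.2] F [ 0.5  0.  -0.8] gap 0.0513 q7 1.9 shift [-0.001  0.017  0.401] turn [ 4.000e-04 -1.000e-04 -2.222e-01]
{'fx': 325.36201327613696, 'fy': 325.36201327613696, 'cx': 321.44498672753184, 'cy': 195.97599083288802, 'k1': -0.016474685870314264, 'rvec': [-1.9408656672440239, -2.2079117605638907, -0.31423798966990296], 'tvec': [0.1586211632028804, -0.59281907913661, 0.11245219829430572]}
```

View pics/w3.png

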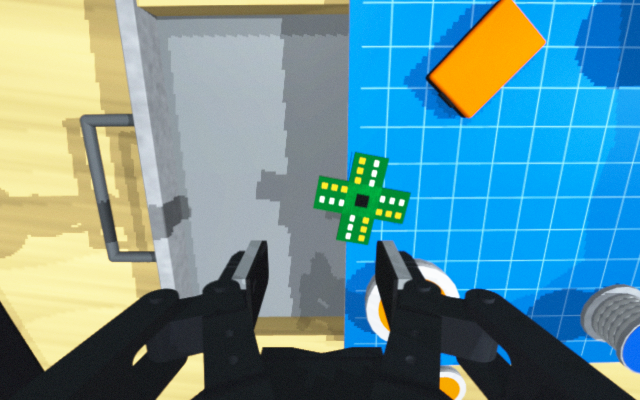

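The front arm overhangs the edge (u≈348). The arm's end is at (317,192), the board's centre at (361,200), the far end at (408,207). Case corners are at (545,42), (470,118), (428,76).

```bash
python3 -c "
from h import *
c=calibration('wrist'); U=lambda u,v,z:(unit(px2w(c,u,v,z))*1e3)[:2].round(1)
for q in((361,200),(317,192),(408,207)): print(U(*q,.052))
print('edge',U(348,100,.05),U(346,300,.05)); print('case',U(545,42,.063),U(470,118,.063),U(428,76,.063),'drawer front inner',U(165,150,.03))
a,b=U(317,192,.052),U(408,207,.052); d=b-a; print(np.degrees(np.arctan2(d[1],d[0])))
"; ./g "-143,4,90,80"
```

```text
[-120.7   -1.6]
[-151.9    4.4]
[-87.   -6.8]
edge [-131.3   66.6] [-129.5  -84.4]
case [-15.3 100.2] [-55.1  55.7] [-83.9  80.6] drawer front inner [-265.9   31. ]
-9.791275889821137
t 11.38 now [-149.1   -5.1  130.2] F [-0.6 -0.1  0.6] gap 0.0514 q7 1.9 shift [0.045 0.03  0.201] turn [ 4.000e-04 -1.000e-04 -2.221e-01]
```

```bash
python3 -m creep '[[[0.47,0.02,0,0,0,0,-0.03],[0.47,0.04,0,0,0,0,-0.06],[0.47,0.043,0,0,0,0,-0.09],[0.47,0.043,0,0,0,0,-0.12],[0.47,0.043,0,0,0,0,-0.15],[0.47,0.043,0,0,0,0,-0.18],[0.47,0.043,0,0.1,0,0,-0.21],[0.47,0.043,0,0.2,0,0,-0.222],[0.47,0.043,0,0.2,0,0,-0.222],[0.47,0.043,0,0.2,0,0,-0.222]]]' |tail -4; ./g "-149,3.5,35,80.3"
```

```text
tool_rot: [-0.69, 0.724, 0.0, 0.0]
force: [-0.1, 0.6, 0.4]
finger_gap: 0.0401
gripper_force: 0.0
t 12.62 now [-149.8    2.9   91.4] F [-0.1  0.6  0.4] gap 0.0401 q7 2.74 shift [-0.003  0.003  0.282] turn [ 0.0001  0.0001 -0.0014]
```

```bash
python3 -c "
from h import *
print(read_state()['joint_positions'].round(4))"
```

```text
[ 0.4685  0.6617 -0.6466  1.6908  0.4713  0.9508  2.7365]
```

```bash
python3 -m creep '[[[0.47,0,0,0,0,0,0.03],[0.47,0,0,0,0,0,0.06],[0.47,0,0,0,0,0,0.09],[0.47,0,0,0,0,0,0.12],[0.47,0,0,0,0,0,0.15],[0.47,0,0,0,0,0,0.18],[0.47,0,0,0,0,0,0.21],[0.47,0,0,0,0,0,0.24],[0.47,0,0,0,0,0,0.27],[0.47,0,0,0,0,0,0.3],[0.47,0,0,0,0,0,0.33],[0.47,0,0,0,0,0,0.36],[0.47,0,0,0,0,0,0.39],[0.47,0,0,0,0,0,0.42],[0.47,0,0,0,0,0,0.45],[0.47,0,0,0,0,0,0.48],[0.47,0,0,0,0,0,0.4986],[0.47,0,0,0,0,0,0.4986],[0.47,0,0,0,0,0,0.4986]]]' |tail -4; ./g "-149,3.5,35,80.3"; python3 -c "
from h import *
print(read_state()['joint_positions'].round(4))"
```

```text
tool_rot: [0.719, 0.695, 0.001, 0.001]
force: [-0.9, -0.6, 0.1]
finger_gap: 0.0399
gripper_force: 0.0
t 15.0 now [-149.7    2.2   92.3] F [-0.9 -0.6  0.1] gap 0.0399 q7 0.12 shift [ 0.002 -0.007  0.286] turn [ 0.0003 -0.      0.0008]
[-0.0667  0.5692  0.1632  1.7409 -0.1181  0.8392  0.1158]
```

```bash
python3 -m creep '[[[0.47,0.002,-0.007,0.15,0,0,0],[0.47,0.002,-0.007,0.25,0,0,0],[0.47,0.002,-0.007,0.285,0,0,0],[0.47,0.002,-0.007,0.285,0,0,0],[0.2,0.002,-0.007,0.285,0,0,0],[0.1,0.002,-0.007,0.285,0,0,0],[0.1,0.002,-0.007,0.285,0,0,0],[0.1,0.002,-0.007,0.285,0,0,0],[0.1,0.002,-0.007,0.285,0,0,0]]]' 20; ./g "-200,3.5,35,80.3"
```

```text
t: 16.12
ee_pos: [0.6154, -0.0811, 0.0347]
tool_rot: [0.72, 0.694, 0.0, 0.0]
force: [1.6, -0.9, 3.2]
finger_gap: 0.0225
gripper_force: 19.7
t 16.12 now [-149.9    3.7   34.7] F [ 1.6 -0.9  3.2] gap 0.0225 q7 0.12 shift [-0.247  0.043 -0.001] turn [0.0002 0.     0.0003]
```

```bash
python3 -m creep '[[[0.1,0,0,-0.03,0,0,0],[0.1,-0.1,0.017,-0.05,0,0,0],[0.1,-0.2,0.033,-0.05,0,0,0],[0.1,-0.3,0.05,-0.05,0,0,0],[0.1,-0.31,0.05,-0.02,0,0,0],[0.1,-0.31,0.05,0.05,0,0,0],[0.1,-0.31,0.05,0.1,0,0,0],[0.1,-0.31,0.05,0.12,0,0,0],[0.1,-0.31,0.05,0.12,0,0,0]]]' 20; ./g "-200,3.5,35,80.3"
python3 -c "
from h import *
cv2.imwrite('pics/s4.png',np.vstack([cv2.resize(camera('side')[90:190,240:420],(540,300)),cv2.resize(camera('scene')[120:270,140:320],(360,300))[:, :] if 0 else cv2.resize(camera('scene')[130:230,150:330],(540,300))]))"
```

```text
t: 17.25
ee_pos: [0.6219, -0.1421, 0.0102]
tool_rot: [0.72, 0.694, -0.0, -0.001]
force: [-3.6, 2.0, 6.8]
finger_gap: 0.023
gripper_force: 24.1
t 17.25 now [-211.2    5.2   10.2] F [-3.6  2.   6.8] gap 0.023 q7 0.22 shift [ 0.057 -0.001 -0.124] turn [-0.0002 -0.0002  0.0005]
```

View pics/s4.png

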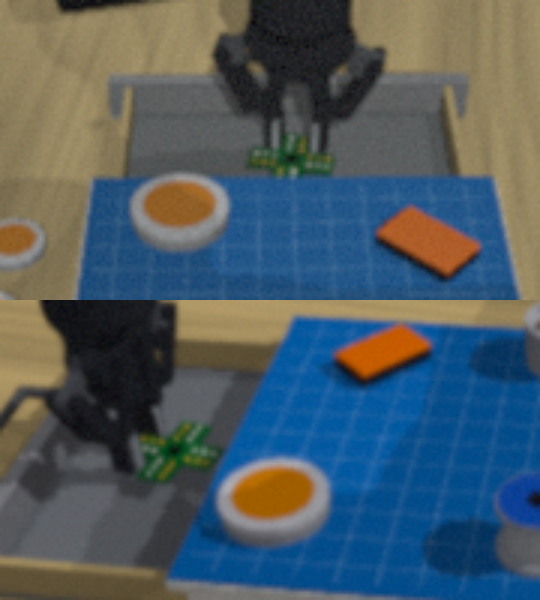

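The board hangs level between the fingers over the drawer floor, so I release it and go to the case.

```bash
python3 -m creep '[[[0.45,-0.31,0.05,0,0,0,0],[0.45,0,0,0,0,0,0],[0.45,0,0,0,0,0,0]]]' >/dev/null; ./g "-48,90.5,120,138"
```

```text
t 17.73 now [-204.8    3.7    9.7] F [-0.  -0.6  0.4] gap 0.0384 q7 0.22 shift [ 0.708 -0.554 -0.547] turn [ 0.0002 -0.0008 -0.1587]
```

I mistyped the first row there: it includes a sideways shift. I'll lift clear and check the board numerically with a green mask.

```bash
python3 -m creep '[[[0.45,0,0,-0.2,0,0,0],[0.45,0,0,-0.45,0,0,0],[0.45,0.2,-0.1,-0.54,0,0,-0.03],[0.45,0.45,-0.3,-0.54,0,0,-0.06],[0.6,0.7,-0.55,-0.54,0,0,-0.09],[0.6,0.7,-0.55,-0.54,0,0,-0.12],[0.6,0.7,-0.55,-0.54,0,0,-0.15],[0.6,0.7,-0.55,-0.54,0,0,-0.1587],[0.6,0.7,-0.55,-0.54,0,0,-0.1587],[0.6,0.7,-0.55,-0.54,0,0,-0.1587]]]' >/dev/null; ./g "-48,90.5,51,138"; cat > chk.py <<'E'
from h import *
def blobs(n,lo,hi,z,mn=15):
    im=camera(n); c=calibration(n); h=cv2.cvtColor(im,cv2.COLOR_BGR2HSV); m=cv2.inRange(h,lo,hi)
    m=cv2.morphologyEx(m,cv2.MORPH_CLOSE,np.ones((5,5)))
    k,l,s,ce=cv2.connectedComponentsWithStats(m)
    for i in range(1,k):
        if s[i][4]>=mn:
            p=cv2.minAreaRect(np.argwhere(l==i)[:,::-1].astype(np.float32))
            W=[unit(px2w(c,*q,z))*1e3 for q in cv2.boxPoints(p)]
            print(n,'area',s[i][4],'px',ce[i].round(0),'unit',(unit(px2w(c,*ce[i],z))*1e3)[:2].round(0),'bbox',s[i][:4],'box mm',[tuple(w[:2].round(0).astype(int).tolist()) for w in W])
E
python3 -c "
from chk import *
for n in('side','scene'): blobs(n,(40,80,30),(85,255,255),.012)
blobs('wrist',(40,80,30),(85,255,255),.012,100);blobs('wrist',(5,150,80),(20,255,255),.063,100)
"
```

```text
t 18.98 now [-56.2  89.9 118.2] F [-0.9 -0.2 -0.7] gap 0.0511 q7 0.79 shift [0.03  0.028 0.336] turn [-0.     -0.     -0.0015]
side area 90 px [336. 145.] unit [-198.   -2.] bbox [324 141  25   8] box mm [(-184, -31), (-211, -31), (-211, 27), (-184, 26)]
scene area 349 px [209. 187.] unit [-182.   -5.] bbox [194 178  28  20] box mm [(-220, 3), (-172, 37), (-143, -17), (-190, -48)]
wrist area 1015 px [289. 338.] unit [-171.    9.] bbox [261 320  62  32] box mm [(-197, 21), (-173, 40), (-137, -2), (-159, -23)]
wrist area 1790 px [510.  24.] unit [ 97. 102.] bbox [479   0  66  51] box mm [(91, 123), (118, 101), (105, 78), (77, 102)]
wrist area 112 px [469.  25.] unit [ 80. 116.] bbox [464  12  16  22] box mm [(77, 124), (82, 123), (83, 110), (78, 110)]
wrist area 5360 px [329. 203.] unit [-47.  93.] bbox [299 158  61  93] box mm [(-41, 127), (-14, 102), (-54, 55), (-83, 82)]
```

```bash
python3 -m creep '[[[0.6,0.03,0.025,0.15,0,0,0],[0.6,0.03,0.025,0.25,0,0,0],[0.6,0.03,0.025,0.31,0,0,0],[0.6,0.03,0.025,0.33,0,0,0],[0.6,0.03,0.025,0.34,0,0,0],[0.6,0.03,0.025,0.34,0,0,0],[0.2,0.03,0.025,0.34,0,0,0],[0.2,0.03,0.025,0.34,0,0,0],[0.2,0.03,0.025,0.34,0,0,0],[0.2,0.03,0.025,0.34,0,0,0]]]' 35; ./g "-200,88,80,180"
```

```text
t: 20.42
ee_pos: [0.5162, 0.0082, 0.051]
tool_rot: [0.301, 0.954, 0.0, 0.001]
force: [-2.0, -0.4, 6.0]
finger_gap: 0.0372
gripper_force: 35.5
t 20.43 now [-48.5  90.5  51. ] F [-2.  -0.4  6. ] gap 0.0372 q7 0.76 shift [-0.521 -0.55  -0.145] turn [ 1.00e-04  2.00e-04 -1.18e-01]
```

Gripped (37 mm). I'll lift and carry it over the drawer, turning on the way.

```bash
python3 -m creep '[[[0.2,0,0,-0.1,0,0,0],[0.2,0,0,-0.2,0,0,0],[0.2,-0.15,-0.15,-0.2,0,0,-0.03],[0.2,-0.35,-0.35,-0.2,0,0,-0.06],[0.2,-0.5,-0.53,-0.2,0,0,-0.09],[0.2,-0.52,-0.55,-0.2,0,0,-0.118],[0.2,-0.52,-0.55,-0.2,0,0,-0.118],[0.2,-0.52,-0.55,-0.2,0,0,-0.118]]]'; ./g "-200,88,13,180"
```

```text
t: 21.42
ee_pos: [0.5378, -0.1406, 0.0903]
tool_rot: [-0.064, 0.998, 0.0, 0.0]
force: [-0.0, 0.3, 0.2]
finger_gap: 0.0372
gripper_force: 35.3
t 21.43 now [-198.8   88.3   90.3] F [-0.   0.3  0.2] gap 0.0372 q7 1.68 shift [-0.002 -0.006  0.387] turn [ 0.0001  0.     -0.0004]
```

```bash
python3 -m creep '[[[0.2,0,0,0.2,0,0,0],[0.2,0,0,0.3,0,0,0],[0.2,0,0,0.36,0,0,0],[0.2,0,0,0.385,0,0,0],[0.2,0,0,0.385,0,0,0],[0.6,0,0,0.385,0,0,0],[0.6,0,0,0.385,0,0,0]]]'; python3 -m creep '[[[0.6,0,0,-0.2,0,0,0],[1,0,0,-0.4,0,0,0],[1,-0.25,0.1,-0.5,0,0,0],[1,-0.5,0.3,-0.5,0,0,0],[1,-0.75,0.5,-0.5,0,0,0],[1,-0.85,0.58,-0.5,0,0,0],[1,-0.85,0.58,-0.5,0,0,0]]]' >/dev/null; ./g "-83,-81,48,180"; python3 -c "
from chk import *
blobs('side',(5,150,80),(20,255,255),.013,60)
blobs('wrist',(8,150,80),(22,255,255),.065,200);blobs('wrist',(40,80,30),(85,255,255),.012,100)
"
```

```text
t: 22.3
ee_pos: [0.5383, -0.1417, 0.0139]
tool_rot: [-0.065, 0.998, -0.0, 0.001]
force: [0.9, -0.1, -0.7]
finger_gap: 0.0513
gripper_force: 0.0
t 23.18 now [-80.5 -82.9 113.2] F [ 0.1  0.3 -0.6] gap 0.0853 q7 1.47 shift [ 0.01  -0.013  0.326] turn [0.0003 0.0002 0.0006]
side area 237 px [217.  27.] unit [-875. -411.] bbox [195  22  45  12] box mm [(-836, -481), (-923, -499), (-901, -336), (-815, -325)]
side area 284 px [374. 141.] unit [-210.   88.] bbox [361 136  27  11] box mm [(-190, 57), (-230, 60), (-230, 123), (-190, 119)]
side area 243 px [299. 158.] unit [-148.  -87.] bbox [289 151  22  14] box mm [(-172, -113), (-172, -63), (-124, -62), (-124, -110)]
side area 92 px [244. 170.] unit [-105. -211.] bbox [237 166  14   8] box mm [(-118, -227), (-118, -198), (-94, -195), (-94, -224)]
side area 117 px [235. 194.] unit [ -25. -219.] bbox [227 190  16  10] box mm [(-28, -237), (-48, -213), (-22, -200), (-3, -224)]
side area 60 px [396. 205.] unit [  6. 117.] bbox [391 200  10  14] box mm [(20, 100), (-11, 110), (-2, 128), (28, 117)]
wrist area 324 px [299. 324.] unit [-100. -158.] bbox [284 316  28  19] box mm [(-112, -162), (-109, -149), (-90, -155), (-93, -168)]
wrist area 892 px [384. 339.] unit [ -40. -170.] bbox [365 324  38  33] box mm [(-56, -175), (-47, -152), (-24, -165), (-33, -190)]
wrist area 4421 px [189.  91.] unit [-180.   -3.] bbox [142  42  95 100] box mm [(-225, 5), (-173, 39), (-135, -10), (-188, -48)]
```

```bash
python3 -c "
from chk import *
blobs('side',(5,150,80),(20,255,255),.065,200)
blobs('scene',(5,150,80),(25,255,255),.065,100)
c=calibration('wrist'); im=camera('wrist'); p=w2px(c,world([-.083,-.081,.065])); print(p); u,v=map(int,p)
print(cv2.cvtColor(im,cv2.COLOR_BGR2HSV)[v-60:v+61:20,u-80:u+81:20])
"
```

```text
side area 285 px [373. 141.] unit [-141.   79.] bbox [360 136  28  11] box mm [(-123, 48), (-159, 50), (-159, 110), (-123, 107)]
side area 244 px [299. 158.] unit [-84. -83.] bbox [289 151  22  14] box mm [(-106, -106), (-106, -60), (-63, -59), (-63, -103)]
scene area 249 px [260.   3.] unit [-385. 1271.] bbox [242   0  39   8] box mm [(-485, 1324), (-301, 1329), (-275, 1205), (-449, 1199)]
scene area 254 px [615.  30.] unit [1165. 1151.] bbox [604  18  27  22] box mm [(1061, 1032), (1246, 1361), (1302, 1253), (1115, 950)]
scene area 110 px [338. 135.] unit [ 80. 148.] bbox [331 130  16  10] box mm [(65, 132), (63, 170), (97, 168), (99, 131)]
scene area 218 px [217. 157.] unit [-166.   33.] bbox [210 149  17  18] box mm [(-191, 60), (-156, 64), (-136, 3), (-170, -1)]
scene area 337 px [241. 194.] unit [-82. -81.] bbox [228 186  26  17] box mm [(-113, -60), (-65, -55), (-53, -101), (-98, -106)]
scene area 450 px [ 11. 202.] unit [-529. -157.] bbox [  0 193  27  22] box mm [(-578, -141), (-521, -123), (-475, -174), (-529, -191)]
scene area 227 px [211. 265.] unit [ -81. -253.] bbox [20
[... 591 characters left out ...]
1]
  [110   3 253]
  [ 23 255 254]
  [ 24 255 254]
  [ 23 255 253]
  [100   3 253]
  [101 255 248]
  [ 97 154 253]]

 [[105  31 133]
  [104 255 211]
  [120   1 252]
  [ 23 255 254]
  [ 24 255 254]
  [ 24 255 254]
  [ 23 255 253]
  [101 255 248]
  [101 223 250]]

 [[103  27 132]
  [104 255 211]
  [106  14 230]
  [ 23 255 254]
  [ 23 255 254]
  [ 23 255 253]
  [100   3 253]
  [100 180 252]
  [100 211 251]]

 [[ 22 112 144]
  [101 255 248]
  [102 255 238]
  [105   2 254]
  [ 90   1 253]
  [105   2 254]
  [100 172 249]
  [101 255 249]
  [101 255 248]]

 [[ 26  93 243]
  [100 255 249]
  [102 255 238]
  [100 255 248]
  [101 255 249]
  [101 255 248]
  [ 97 143 253]
  [101 255 248]
  [102 253 240]]]
```

```bash
python3 -m creep '[[[1,0.008,-0.008,0.15,0,0,0],[1,0.008,-0.008,0.24,0,0,0],[1,0.008,-0.008,0.28,0,0,0],[1,0.008,-0.008,0.31,0,0,0],[1,0.008,-0.008,0.33,0,0,0],[1,0.008,-0.008,0.345,0,0,0],[1,0.008,-0.008,0.345,0,0,0],[0.6,0.008,-0.008,0.345,0,0,0],[0.6,0.008,-0.008,0.345,0,0,0],[0.6,0.008,-0.008,0.345,0,0,0],[0.6,0.008,-0.008,0.345,0,0,0]]]' 35; ./g "-200,-81,80,180"
```

```text
t: 24.85
ee_pos: [0.6903, -0.006, 0.0452]
tool_rot: [-0.065, 0.998, 0.0, 0.0]
force: [-1.7, 1.0, 6.4]
finger_gap: 0.0674
gripper_force: 38.6
t 24.85 now [-85.1 -80.3  45.2] F [-1.7  1.   6.4] gap 0.0674 q7 1.45 shift [-0.004 -0.574 -0.174] turn [0.     0.0002 0.0001]
```

```bash
python3 -m creep '[[[0.6,0,0,-0.1,0,0,0],[0.6,0,0,-0.2,0,0,0],[0.6,-0.01,-0.15,-0.2,0,0,0],[0.6,-0.025,-0.35,-0.2,0,0,0],[0.6,-0.025,-0.5,-0.2,0,0,0],[0.6,-0.025,-0.575,-0.2,0,0,0],[0.6,-0.025,-0.575,-0.2,0,0,0],[0.6,-0.025,-0.575,-0.1,0,0,0],[0.6,-0.025,-0.575,0,0,0,0],[0.6,-0.025,-0.575,0.1,0,0,0],[0.6,-0.025,-0.575,0.16,0,0,0],[0.6,-0.025,-0.575,0.19,0,0,0],[0.6,-0.025,-0.575,0.19,0,0,0]]]'; ./g "-200,-86,100,180"
```

```text
t: 26.48
ee_pos: [0.7101, -0.1196, 0.0063]
tool_rot: [-0.065, 0.998, 0.0, 0.0]
force: [-0.3, -0.9, -1.6]
finger_gap: 0.0671
gripper_force: 39.9
t 26.48 now [-200.3  -85.2    6.3] F [-0.3 -0.9 -1.6] gap 0.0671 q7 1.61 shift [-0.004  0.002 -0.469] turn [0. 0. 0.]
```

Release, go straight up, then look.

```bash
python3 -m creep '[[[1,0,0,0,0,0,0],[1,0,0,0,0,0,0],[1,0,0,-0.15,0,0,0],[1,0,0,-0.4,0,0,0],[0.5,0.2,-0.2,-0.55,0,0,0],[0.3,0.42,-0.45,-0.55,0,0,0],[0.3,0.42,-0.6,-0.55,0,0,0],[0.3,0.42,-0.6,-0.55,0,0,0],[0.3,0.42,-0.6,-0.55,0,0,0]]]'; ./g "-322,0,19,180"
python3 -c "
from h import *
cv2.imwrite('pics/f.png',np.hstack([cv2.resize(camera('wrist'),(480,300)),cv2.resize(camera('scene')[130:240,150:267],(319,300))]))"
```

```text
t: 27.6
ee_pos: [0.6425, -0.2485, 0.1165]
tool_rot: [-0.065, 0.998, 0.0, 0.0]
force: [0.7, 0.4, -0.5]
finger_gap: 0.0256
gripper_force: 0.0
t 27.6 now [-319.4   -1.5  116.5] F [ 0.7  0.4 -0.5] gap 0.0256 q7 1.84 shift [ 0.008 -0.014  0.487] turn [0.0001 0.0001 0.0001]
```

View pics/f.png

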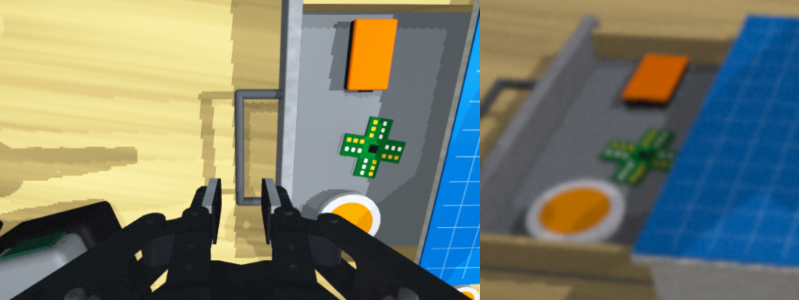

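All three lie flat: the case at (372,55), the board at (373,148) and the tin at (350,220). The bar sits between the fingers, so I'll pinch it and push the drawer shut.

```bash
python3 -m creep '[[[0.4,0.008,-0.014,0.1,0,0,0],[0.4,0.008,-0.014,0.3,0,0,0],[0.4,0.008,-0.014,0.42,0,0,0],[0.4,0.008,-0.014,0.48,0,0,0],[0.4,0.008,-0.014,0.48,0,0,0],[0,0.008,-0.014,0.48,0,0,0],[0,0.008,-0.014,0.48,0,0,0],[0,0.008,-0.014,0.48,0,0,0]]]' 60;  ./g "-172,0,19,180"
```

```text
t: 28.7
ee_pos: [0.6416, -0.2509, 0.0215]
tool_rot: [-0.066, 0.998, 0.001, 0.001]
force: [-1.8, 4.7, 3.2]
finger_gap: 0.0065
gripper_force: 58.9
t 28.7 now [-3.217e+02 -2.000e-01  2.150e+01] F [-1.8  4.7  3.2] gap 0.0065 q7 1.81 shift [0.    0.748 0.014] turn [0.0002 0.0002 0.0002]
```

```bash
python3 -m creep '[[[0,0,0.03,0,0,0,0],[0,0,0.08,0,0,0,0],[0,0,0.13,0,0,0,0],[0,0,0.18,0,0,0,0],[0,0,0.23,0,0,0,0],[0,0,0.28,0,0,0,0],[0,0,0.33,0,0,0,0],[0,0,0.38,0,0,0,0],[0,0,0.43,0,0,0,0],[0,0,0.48,0,0,0,0],[0,0,0.53,0,0,0,0],[0,0,0.58,0,0,0,0],[0,0,0.63,0,0,0,0],[0,0,0.67,0,0,0,0],[0,0,0.7,0,0,0,0],[0,0,0.7,0,0,0,0]]]' 60;  ./g "-172,0,19,180"
```

```text
t: 30.7
ee_pos: [0.6227, -0.1123, 0.0214]
tool_rot: [-0.066, 0.998, 0.0, 0.0]
force: [-2.2, 1.0, 10.0]
finger_gap: 0.0064
gripper_force: 59.9
t 30.7 now [-181.8    0.5   21.4] F [-2.2  1.  10. ] gap 0.0064 q7 1.6 shift [-0.003  0.049  0.012] turn [0.     0.0001 0.0002]
```

```bash
python3 -m creep '[[[0,0,0.015,0,0,0,0],[0,0,0.03,0,0,0,0],[0,0,0.045,0,0,0,0],[0,0,0.055,0,0,0,0],[0,0,0.055,0,0,0,0]]]'; ./g "-172,0,19,180"
```

```text
t: 31.32
ee_pos: [0.6213, -0.1024, 0.0214]
tool_rot: [-0.065, 0.998, -0.0, 0.0]
force: [-2.3, -0.7, 9.6]
finger_gap: 0.0065
gripper_force: 59.9
t 31.32 now [-171.7    0.6   21.4] F [-2.3 -0.7  9.6] gap 0.0065 q7 1.58 shift [-0.003 -0.001  0.012] turn [-0.0001  0.0001  0.0001]
```

```bash
python3 -m creep '[[[0,0,0.005,0,0,0,0],[0,0,0.01,0,0,0,0],[0,0,0.01,0,0,0,0]]]'; ./g "-172,0,19,180"
```

```text
t: 31.7
ee_pos: [0.6213, -0.1021, 0.0214]
tool_rot: [-0.065, 0.998, -0.001, 0.001]
force: [-1.3, -5.1, 9.2]
finger_gap: 0.0064
gripper_force: 59.8
t 31.7 now [-171.5    0.6   21.4] F [-1.3 -5.1  9.2] gap 0.0064 q7 1.58 shift [-0.003 -0.002  0.012] turn [-0.0004  0.0001 -0.0001]
```

The bar has travelled 150 mm and resistance is rising, so it is at the stop. I'll release, rise and take a last look.

```bash
python3 -m creep '[[[0,0,0.005,0,0,0,0],[0,0,0.01,0,0,0,0],[0.35,0,0,0,0,0,0],[0.35,0,0,0,0,0,0],[0.35,0,0,0,0,0,0],[0.35,0,0,-0.1,0,0,0],[0.35,0,0,-0.3,0,0,0],[0.35,0,0,-0.5,0,0,0],[0.35,0,-0.2,-0.8,0,0,0],[0.35,0,-0.4,-0.9,0,0,0],[0.35,0,-0.4,-0.9,0,0,0],[0.35,0,-0.4,-0.9,0,0,0]]]'; python3 -c "
from h import *
cv2.imwrite('pics/e.png',np.hstack([cv2.resize(camera('wrist'),(400,250)),cv2.resize(camera('side')[90:265,220:500],(400,250))]))"
```

```text
t: 33.2
ee_pos: [0.6313, -0.1794, 0.201]
tool_rot: [-0.065, 0.998, 0.0, 0.0]
force: [0.6, -0.8, 0.3]
finger_gap: 0.0294
gripper_force: 0.0
```

View pics/e.png

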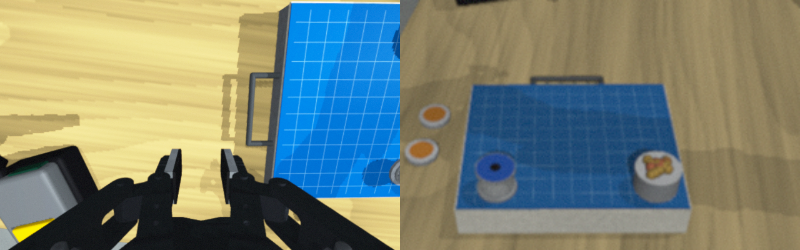

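The drawer is shut flush. The mat is clear except for the reel at (495,175) and the tip cleaner at (657,175), both upright in place. The arm is clear.

```bash
python3 -c "
from h import *
print(sign_off())"
```

```text
the job is handed in; nothing more can be done
None
```

I put the board, the largest flux tin and the bit case in the drawer, where the last picture before closing showed all three flat, pushed it shut to its stop, and handed the job in at about 33 s of the 72 s; the reel and tip cleaner still stand in place, I never went near the screwdriver, and no verdict came back.

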